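Wedge the wardrobe's loose frame post tight

TASK

The wardrobe's frame post sits loose in its bracket. Take the wooden wedge out of the incense holder, stand it thin end down in the gap between the post and the bracket's sloped cheek (flat face to the post) and let go of it while it is still loose; then tap or press it down from above with closed fingers, bit by bit, until it locks the post tight, that is until it no longer sinks under a push of about 15 N. Never push harder than about 20 N, which would crack the bracket, and leave the holder, hairbrush and keys where they are.

Things in the scene. Friction and masses are not known exactly. Their poses are not given: they have to be found in the camera images.
- wedge_mid (a point): Centre of the loose pale wooden wedge, 90 mm tall (z, thin end down) and 34 mm wide (x), 28 to 49 g. Its +y face is flat and upright, its -y face slopes: thickness along y grows evenly from 8 mm at the thin end to 25 mm near the top (1 in 5). This point is 45 mm above the thin end, 45 mm below the flat top, 8.5 mm inside the flat face. Best grasped across the 34 mm width, high up.
- wedge_tip (a point): Middle of the wedge's thin end (underside, 34 x 8 mm); the flat face is 4 mm to its +y side. Same axes as wedge_mid.
- wedge: The whole wedge, origin and axes as wedge_tip. It starts standing loosely, thin end down, 35 mm deep in the holder's slot, 55 mm standing out. Its yaw is within 60 degrees of the bracket's, so its flat face already looks roughly to the robot's left (+y), as it must in the gap.
- slot (a point): Point at the bracket's rim level (70 mm above the wardrobe top), in the middle of the blue post's upright wedge face, which is the plane y = 0 of this frame (x along the gap, z up). The gap lies on the -y side: 13.5 to 19 mm wide at the rim (differs each time), 64 mm deep, bounded by a grey cheek 50 mm long whose face slopes 1 in 5 like the wedge, so that the gap narrows downwards.
- bracket: Fixed grey plastic bracket; foot 90 mm in x, 112 mm in y (-50 to +62 mm). Origin on the wardrobe top, 70 mm under slot, same axes. The cheek's top is at rim level, the post's 5 to 6 mm above; two end walls 53 mm apart in x stay 38 mm below the rim. The wedge jams on its faces, thin end 27 to 60 mm below the rim, before it reaches the bottom.
- post: Blue square frame post stub, 32 x 32 mm, origin as bracket. It yields a millimetre or two to +y on a stiff rubber pad (30 N per mm). Once the wedge touches both faces, the push needed rises 6 to 10 N per mm it sinks. A 15 N push on the wedge leaves it clamping the post with about 9 to 15 N, and it stays so by friction; over 24 N of clamping cracks the bracket.
- holder: Blue ceramic incense holder, a block 66 mm (x) by 50 mm (y) by 45 mm high, 0.45 kg, loose, with a 36 x 16 mm slot 35 mm deep in its top in which the wedge is parked. Origin: centre of its underside.
- hairbrush: Wooden hairbrush lying bristles up, 200 mm long, 30 mm high. Bystander. Origin: near its middle, underside.
- keys: Steel key ring with two keys, lying flat, 65 mm long, 4 mm high. Bystander. Origin: centre of the ring, underside.
Not all that is in view belongs to the job. Of the things like the wedge, leave any that is orange; of the rest the larger one is meant.

How it is judged:
By the outcome, as a careful person would: the job done as asked, in the order asked, and still so for the second after the job is handed in, with the robot touching nothing.
It also fails if it takes over 59 s, if anything falls off the work surface, if the arm or the gripper's body presses on something with over 40 N, if the wrist force passes 120 N, or if a joint passes its speed limit or range.

ROBOT

A 6-joint arm with a two-finger parallel gripper is mounted at the origin on the work surface. World frame = base frame: x ahead of the robot, y to its left, z up, the work surface at z = 0. Lengths are in m, angles in rad, forces in N, time in s.
With the tool pointing down it reaches from about 0.35 to 0.975 m from the base axis. Payload 4.9 kg.
Tool frame: the origin (TCP) lies midway between the tips of the shut fingers; the grasp point (between the pads) lies manip.grip_depth behind it (manip.grip_depth is the distance from the TCP to the grasp point, in m); z points along the fingers, x is the direction in which the jaws open and shut, and the axes are right-handed (so a half turn about z gives the same grasp; the last joint's range is limited). The gripper opens to 85 mm and grips with 20 to 120 N. Pads are 22 mm wide; open, the fingers measure 114 mm over their backs; the gripper's body (76 mm by 85 mm) begins 54 mm behind the grasp point. The pads swing forward as they close: fully open they stand 13 mm farther back than shut.
Start: joints at [1.016, 0.053, 1.613, -0, 1.476, -0.119], TCP at [0.264, 0.567, 0.231] pointing down, gripper open.
Joint ranges: [-3.01, 3.01], [-1.01, 2.22], [0.06, 2.58], [-1.02, 4.17], [0.09, 2.62], [-3.14, 3.14]. Speed limits (rad/s): [2.57, 2.57, 3.14, 3.14, 3.14, 3.14].

INTERFACE

Orientations are given as a unit quaternion [w, x, y, z].
In Python, from plant import state, grab_frame, ticket, manip gives the robot as it stands.
- The arm moves only by the tool carry_out, never from a script. Its argument "moves" is a list that holds one entry, the list of rows, each a list of 7 numbers: the turn, a rotation vector about the tool's x, y, z each as a share of 5 degrees, from -1 to 1, then the shift along the tool's x, y, z each as a share of 0.04 m, from -1 to 1, then the gripper command: -1 is shut, 1 is fully open, values between are in proportion. A call has 1 to 8 rows; each row shifts and turns the commanded pose from where the row before left it, along the tool's axes as they then stand; what a row does not reach is not made up. A row lasts 1/12 s, in which the tool goes at most 41.7 mm and 7.16 degrees, less where a joint would pass 70% of its speed; a pose out of reach is approached as far as the arm can. A call with a number of a shift or a turn outside -1 to 1 is refused whole. A call with a gripper value outside its range is refused whole. The fingers move at their own pace and stop on an object; the grip force is fixed at half the most. Time passes only in rows, so rows that do not move let the fingers close. It gives the time, the measured TCP pose, the force and the opening at its end, in the units of the state.
- state(): the state, without advancing time (a new reading comes with each control period).
- grab_frame(name): name is "side" or "top"; returns a dict with "frame" (420x560x3 uint8, red, green, blue), "z_map" (420x560 float32, m along the optical axis (not along the pixel's ray), 0 where there is no reading), "K" (3x3 intrinsics, pixels), "k1" (the pictures are not rectified: a ray, as slopes to the right and down, at radius r is drawn at 1 + k1 r^2 times it, then the intrinsics apply), "world_from_camera" (4x4, takes a point from camera to world coordinates). Camera axes: x right, y down, z forward; pixel columns grow to the right and rows downward; lengths in m; the calibration is good to about 2 mm. A picture is of the moment at which its call begins.
- ticket.job_done(): hands the job in, once; it reports no verdict.
The state is a dict: "time": time; "joint_pos": joint angles; "joint_vel": joint speeds; "joint_efforts": joint torques, N m; "tool_pos": TCP position; "tool_rot": TCP orientation; "contact_force": force on the tool from outside, world axes, zero at the start; "ft_torque": the same for the moment, N m; "gripper_width": opening from 0.0 (shut) to 1.0 (fully open).
Only numpy, scipy, OpenCV 4.12 (cv2) and the standard library are available. Lean on these libraries where they do the work, as an engineer would, in place of code of your own. Each camera call takes 0.05 s, during which the arm holds its last target.

## Working session

There is one attempt and no reset: what is moved stays moved. The work goes in short steps, Python scripts to look and compute and a tool call to move; the robot and the scene stay as the last step left them, time stands still between calls to the robot, and variables do not carry over. Pictures are saved under pics/ and viewed, and the job is handed in when it is done.

Besides the shell and the picture viewer there is one more tool, called after "Call:" in YAML: its name, and indented under it one key for each argument. carry_out: Moves the arm, as the interface text tells. Shift numbers are shares of 0.04 m and turn numbers shares of 5 degrees, none past 1 either way. Its arguments: {"type":"object","properties":{"moves":{"type":"array"}},"required":["moves"]}

```bash
mkdir -p pics; ls; python3 - <<'E'
from plant import state, grab_frame, manip
import cv2,numpy as np,pickle
s=state();print(s);print(manip, getattr(manip,'grip_depth',None))
for n in("side","top"):
    f=grab_frame(n);pickle.dump(f,open(f"{n}0.pkl","wb"))
    cv2.imwrite(f"pics/{n}0.png",cv2.resize(f["frame"][:,:,::-1],(800,600)))
    print(n,f["K"],f["k1"],f["world_from_camera"])
E
```

```text
pics
{'time': 0.0, 'joint_pos': array([ 1.01599495e+00,  5.33592191e-02,  1.61433881e+00, -4.00542958e-05,
        1.47599576e+00, -1.19035365e-01]), 'joint_vel': array([-3.19388857e-05, -7.54594647e-04, -6.42922774e-05,  3.69344301e-04,
       -1.14892638e-03, -1.41333702e-03]), 'joint_efforts': array([ 5.06423839e-04, -3.93667638e+01, -3.70183110e+01, -1.06988006e-05,
        6.79108649e-03,  5.22571554e-06]), 'tool_pos': array([0.26350456, 0.56602793, 0.23003479]), 'tool_rot': array([ 4.73487485e-04,  8.43237781e-01,  5.37539711e-01, -9.38033692e-04]), 'contact_force': array([ 1.18729756,  0.53668636, -0.59237823]), 'ft_torque': array([-0.03047161, -0.00331146, -0.01002239]), 'gripper_width': 1.0028977120719529}
<Robot object at 0x7f5b6ddc3a10> 0.0187
side [[466.93526507   0.         281.43127911]
 [  0.         466.93526507 213.52926994]
 [  0.           0.           1.        ]] -0.07388136558986265 [[-0.79750354 -0.46261633  0.38726507  0.24215556]
 [-0.60319227  0.59848735 -0.52723048  0.43855122]
 [ 0.01213218 -0.65406347 -0.75634238  0.6519103 ]
 [ 0.          0.          0.          1.        ]]
top [[393.68453839   0.         283.49057506]
 [  0.         393.68453839 207.74270664]
 [  0.           0.           1.        ]] -0.023123687823956435 [[-0.02024091 -0.99331074  0.11368411  0.48289064]
 [-0.99943503  0.02315393  0.02436201  0.0120198 ]
 [-0.02683128 -0.11312677 -0.99321821  0.70751716]
 [ 0.          0.          0.          1.        ]]
```

View pics/side0.png

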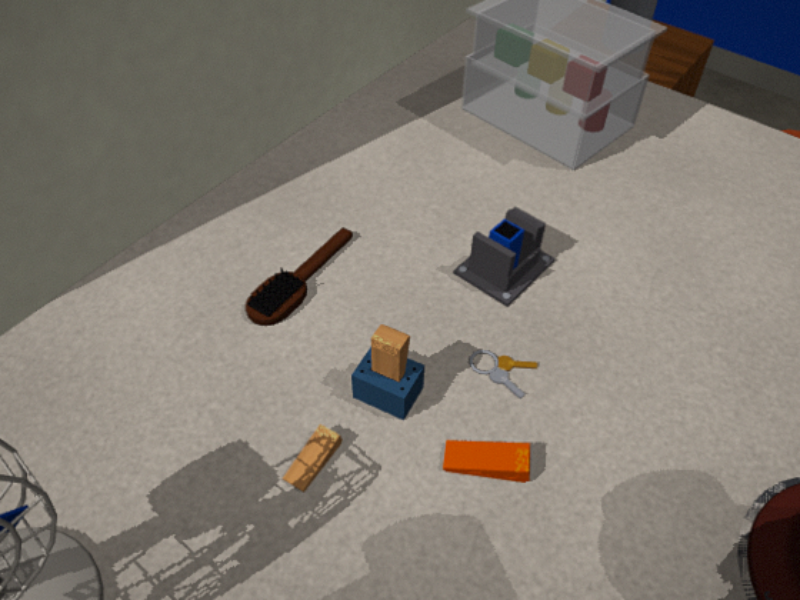

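View pics/top0.png

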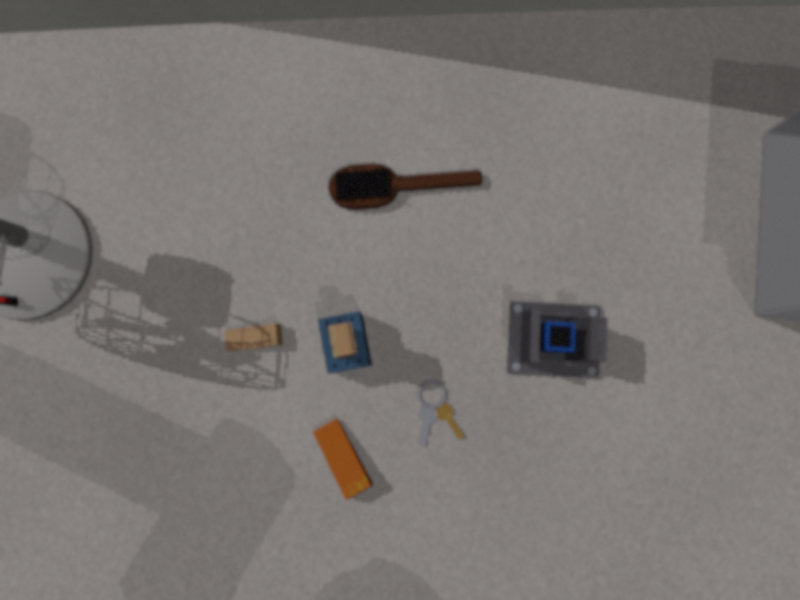

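The side view shows the parked wedge (390,350) in the holder, the bracket (505,250), and two decoys: a small pale wedge (315,455) and an orange one (487,460). In the top view, the holder is at (343,340) and the bracket at (557,340). Next I'll measure.

```bash
cat > h.py <<'E'
import numpy as np,cv2,pickle
from scipy.spatial.transform import Rotation as R
def cloud(f):
    K=f["K"];k=f["k1"];z=f["z_map"];h,w=z.shape
    u,v=np.meshgrid(np.arange(w),np.arange(h))
    xd=(u-K[0,2])/K[0,0];yd=(v-K[1,2])/K[1,1]
    x,y=xd.copy(),yd.copy()
    for _ in range(10):
        s=1+k*(x*x+y*y);x=xd/s;y=yd/s
    T=f["world_from_camera"]
    P=np.stack([x*z,y*z,z],-1)@T[:3,:3].T+T[:3,3]
    P[z<=0]=np.nan
    return P
def proj(f,X):
    T=f["world_from_camera"];c=(np.asarray(X)-T[:3,3])@T[:3,:3]
    x=c[...,0]/c[...,2];y=c[...,1]/c[...,2];s=1+f["k1"]*(x*x+y*y)
    K=f["K"];return np.stack([K[0,0]*x*s+K[0,2],K[1,1]*y*s+K[1,2]],-1)
E
python3 - <<'E'
from h import *
for n,(a,b,c,d) in dict(top=(340,195,440,275),side=(300,130,400,220)).items():
    f=pickle.load(open(n+"0.pkl","rb"))
    cv2.imwrite(f"pics/{n}_br.png",cv2.resize(f["frame"][b:d,a:c,::-1],None,fx=7,fy=6,interpolation=cv2.INTER_CUBIC))
f=pickle.load(open("top0.pkl","rb"));P=cloud(f)
print("table z",np.nanmedian(P[100:110,200:300,2]),np.nanmedian(P[300:310,200:300,2]))
# wedge top & holder top in both cameras
for n,(a,b,c,d) in dict(top=(215,210,270,270),side=(235,220,305,300)).items():
    f=pickle.load(open(n+"0.pkl","rb"));P=cloud(f)[b:d,a:c].reshape(-1,3);rgb=f["frame"][b:d,a:c].reshape(-1,3).astype(int)
    for nm,zl,zh in(("wedgetop",.092,.112),("holdertop",.038,.05)):
        m=(P[:,2]>zl)&(P[:,2]<zh)
        q=P[m];
        if nm=="wedgetop": q=P[m&(rgb[:,0]>rgb[:,2]+25)]
        r=cv2.minAreaRect((q[:,:2]*1000).astype(np.float32))
        print(n,nm,len(q),np.round(np.median(q,0),4),r)
f=pickle.load(open("top0.pkl","rb"));P=cloud(f)
np.set_printoptions(linewidth=250)
print((P[205:270:3,350:430:3,2]*1000).round())
E
```

```text
table z 0.0010247863282334957 0.0015936864925316097
top wedgetop 342 [0.5083 0.0965 0.1007] ((508.1756286621094, 96.42683410644531), (33.60038757324219, 24.123767852783203), 10.687561988830566)
top holdertop 793 [0.5037 0.1007 0.046 ] ((507.4450378417969, 102.81681823730469), (65.9559097290039, 50.51646423339844), 9.980688095092773)
side wedgetop 341 [0.5078 0.0981 0.0994] ((509.3081359863281, 94.93968200683594), (34.74640655517578, 27.238479614257812), 9.45040512084961)
side holdertop 822 [0.4971 0.1114 0.0447] ((508.21044921875, 101.23869323730469), (66.49940490722656, 51.804412841796875), 10.106130599975586)
[[ 0.  1.  0.  1.  1.  2.  0.  0. -1. -0.  0.  1.  1.  1.  2.  1.  1. -1.  1. -1.  1.  1.  1. -0.  1.  2.  2.]
 [ 2.  1. -0.  0.  2.  0.  1.  1.  2.  0.  2.  0.  0.  0.  2.  2. -1. -1. -0. -2.  1.  1. -0. -1.  2.  1. -1.]
 [ 5.  2.  1.  9.  8.  8.  7.  6.  9.  1.  1.  0.  1.  2.  0.  2.  2.  2.  3. -0.  0.  0.  1. -1.  2. -3.  1.]
 [ 1. -2.  1.  6.  8.  7.  7.  9.  6.  7.  7.  8.  7.  9.  6.  9.  8.  6.  9.  6.  6.  8.  5.  7.  1.  3.  0.]
 [-2.  1.  0.  7. 10.  8. 33. 66. 72.
[... 1261 characters left out ...]
 50. 61. 72. 70. 67. 67.  1.  1.]
 [ 1.  2.  6.  7.  6. 17. 32. 34. 62. 32. 34. 32. 34. 31. 33. 33. 34. 33. 33. 32.  6.  6.  8.  4.  1. -1.  1.]
 [-1. -0.  8.  9.  9.  8.  6.  8.  7.  8.  8.  5.  7.  6.  8.  7.  7.  9.  6. 11. 34.  7.  6.  5. -0. -0.  2.]
 [ 1.  2.  6.  7.  4.  7.  8.  6.  7.  8.  6.  7.  8.  4.  7.  5.  7.  7.  8.  6.  7.  9. 11.  5. -0.  1. -2.]
 [-1.  1.  2.  1.  1.  2.  1.  1.  1.  8.  8.  8.  9.  6.  8.  9.  8.  6.  8.  7.  9.  6.  8.  7.  2.  1.  1.]
 [ 4.  1.  2.  1.  0. -0.  1. -1.  1.  0.  3. -0.  1.  1.  2.  1. -1. -1.  2. -0. -0.  1.  3. -2.  3.  1.  0.]
 [ 0.  1.  1.  2.  1.  1.  1.  2.  1.  1.  1.  0.  1.  1.  3.  0. -1.  0.  3.  1. -1.  0. -0. -0.  0. -2.  1.]]
```

View pics/top_br.png

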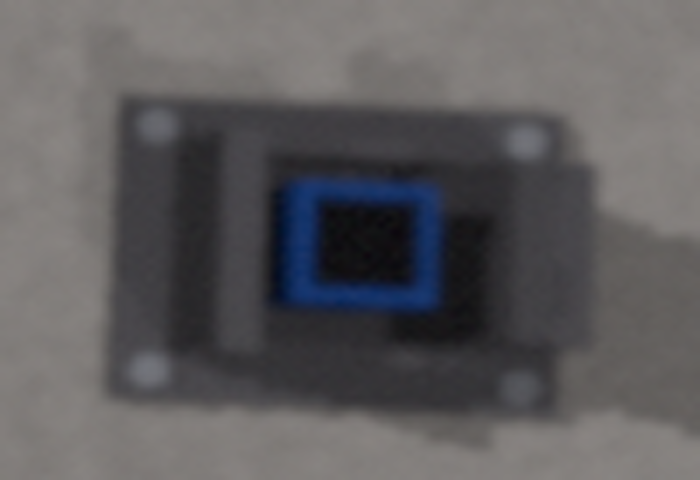

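View pics/side_br.png

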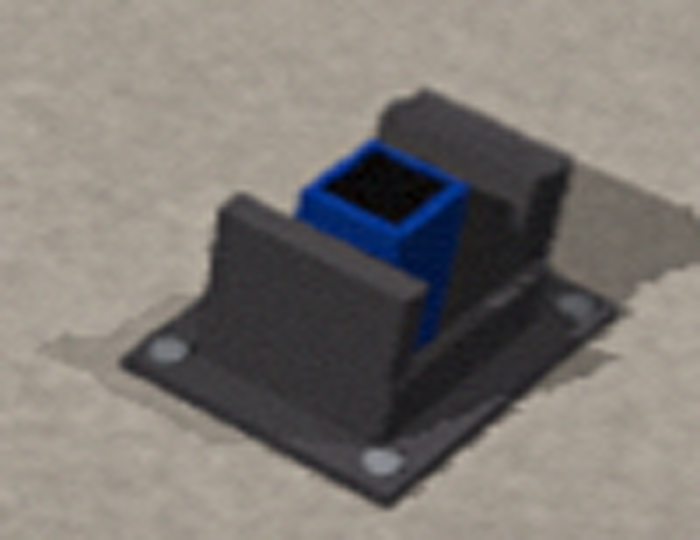

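```bash
python3 - <<'E'
from h import *
def rect(q): return cv2.minAreaRect((q[:,:2]*1000).astype(np.float32))
for n,(a,b,c,d) in dict(top=(340,195,440,275),side=(310,135,395,218)).items():
    f=pickle.load(open(n+"0.pkl","rb"));P=cloud(f)[b:d,a:c].reshape(-1,3);rgb=f["frame"][b:d,a:c].reshape(-1,3).astype(int)
    blue=(rgb[:,2]>rgb[:,0]+25)
    foot=P[(P[:,2]>.004)&(P[:,2]<.0105)]
    print(n,"foot",rect(foot))
    pt=P[(P[:,2]>.0725)&(P[:,2]<.081)&( blue|((rgb.sum(1)<75)))]
    print(n,"posttop",len(pt),np.median(pt,0),rect(pt), "medz",np.median(pt[:,2]))
    bz=P[blue&(P[:,2]>.072)];print("  blue",rect(bz))
    # highs
    hi=P[(P[:,2]>.064)&(P[:,2]<.0745)&~blue]
    q=hi[hi[:,1]<np.median(pt[:,1])-.015]
    print(n,"cheek top",len(q),rect(q),np.median(q,0))
    q=hi[hi[:,1]>np.median(pt[:,1])+.015]
    print(n,"back wall top",len(q),rect(q))
f=pickle.load(open("top0.pkl","rb"));P=cloud(f)
# sloped cheek face fit
E
```

```text
top foot ((509.4571228027344, -153.54086303710938), (155.11756896972656, 140.4071502685547), 86.82300567626953)
top posttop 398 [ 0.50745525 -0.14380343  0.07636131] ((507.4735412597656, -144.79942321777344), (32.78156280517578, 31.913938522338867), 87.32752990722656) medz 0.07636130886138276
  blue ((507.4677429199219, -144.81117248535156), (32.99776077270508, 31.993511199951172), 85.63341522216797)
top cheek top 434 ((504.18646240234375, -188.93505859375), (22.8045597076416, 50.07477951049805), 86.127197265625) [ 0.50504613 -0.18758289  0.06806548]
top back wall top 262 ((509.43890380859375, -117.27418518066406), (10.393277168273926, 59.72772216796875), 85.7750244140625)
side foot ((506.72552490234375, -204.4415283203125), (216.2279052734375, 95.57353973388672), 88.48484802246094)
side posttop 239 [ 0.50726143 -0.14425216  0.07558555] ((508.3308410644531, -146.13809204101562), (35.790950775146484, 32.64954376220703), 85.72408294677734) medz 0.07558555124255373
  blue ((508.34490966796875, -146.05487060546875), (35.70265197753906, 33.0543098449707), 86.88642120361328)
side cheek top 227 ((505.4788818359375, -183.10394287109375), (37.6885986328125, 51.207679748535156), 84.36068725585938) [ 0.50475599 -0.18662793  0.06759915]
side back wall top 196 ((510.30535888671875, -118.84423828125), (12.83272933959961, 60.80454635620117), 85.80802917480469)
```

```bash
cat >> h.py <<'E'
def delta(target,yaw_deg):
    """tool-frame shift (shares of 40mm) and turn (shares of 5deg) to tool pointing down, tool x at yaw"""
    from plant import state
    s=state();p=s["tool_pos"];q=s["tool_rot"];Rc=R.from_quat([q[1],q[2],q[3],q[0]])
    c,n=np.cos(np.radians(yaw_deg)),np.sin(np.radians(yaw_deg))
    Rt=R.from_matrix(np.array([[c,n,0],[n,-c,0],[0,0,-1]]))
    d=Rc.inv().apply(np.array(target)-p)/.04
    dt=Rt.inv().apply(np.array(target)-p)/.04
    rv=np.degrees((Rc.inv()*Rt).as_rotvec())/5
    x=Rc.as_matrix()[:,0]
    print("t",round(s["time"],2),"pos mm",np.round(p*1000,1),"toolx yaw",round(np.degrees(np.arctan2(x[1],x[0])),2),"F",np.round(s["contact_force"],1),"w",round(s["gripper_width"],3))
    print("turn shares",np.round(rv,3),"shift shares now",np.round(d,3),"| after turn",np.round(dt,3))
E
python3 -c "
from h import *
delta([.5087,.0957,.23],10)"
python3 - <<'E'
from h import *
# gap along bracket y: profile of cheek face / post edge
f=pickle.load(open("top0.pkl","rb"));P=cloud(f)[195:275,340:440].reshape(-1,3)
th=np.radians(-4.1);ex=np.array([np.cos(th),np.sin(th)]);ey=np.array([-ex[1],ex[0]])
o=np.array([.5067,-.1613]);u=(P[:,:2]-o)@ex*1e3;v=(P[:,:2]-o)@ey*1e3;z=P[:,2]*1e3
m=(abs(u)<22)&(v<-2)&(v>-20)&(z>20)&(z<64)
c=np.polyfit(z[m],v[m],1);print("cheek face v=%.3f z + %.2f; at rim70(+1)"%tuple(c),np.polyval(c,71), m.sum())
m=(abs(u)<14)&(z>72);print("post v range",v[m].min(),v[m].max(),u[(z>72.5)].min(),u[z>72.5].max())
E
```

```text
t 0.1 pos mm [263.5 566.1 230.2] toolx yaw 65.03 F [-0.3 -0.3  0.4] w 1.0
turn shares [8.0000e-03 2.0000e-02 1.1007e+01] shift shares now [-8.074 10.52   0.017] | after turn [3.9940e+00 1.2646e+01 5.0000e-03]
cheek face v=-0.201 z + -4.22; at rim70(+1) -18.49243418854117 253
post v range -19.42661400436785 49.28609947367262 -28.949656506194486 20.87927308920981
```

Call:
carry_out:
  moves:
    - [[0,0,1,0,0,0,1],[0,0,1,0,0,0,1],[0,0,1,0,0,0,1],[0,0,1,0,0,0,1],[0,0,1,0,0,0,1],[0,0,1,0,0,0,1],[0,0,1,0,0,0,1],[0,0,1,0,0,0,1]]

```text
time: 0.77
tool_pos: [0.2636, 0.5663, 0.2306]
tool_rot: [0.0, 0.977, 0.215, -0.0]
contact_force: [0.0, -0.6, -0.1]
gripper_width: 1.005
```

Call:
carry_out:
  moves:
    - [[0,0,1,0,0,0,1],[0,0,1,0,0,0,1],[0,0,1,0,0,0,1],[0,0,0,0,0,0,1]]

```text
time: 1.1
tool_pos: [0.2636, 0.5663, 0.2306]
tool_rot: [0.0, 0.996, 0.087, -0.0]
contact_force: [-0.3, -0.3, 0.2]
gripper_width: 1.002
```

```bash
python3 -c "
from h import *
delta([.5087,.0957,.17],10)"
```

```text
t 1.1 pos mm [263.6 566.3 230.6] toolx yaw 9.95 F [-0.3 -0.3  0.2] w 1.002
turn shares [ 0.01   0.009 -0.01 ] shift shares now [ 4.003 12.645  1.523] | after turn [ 3.991 12.65   1.515]
```

Call:
carry_out:
  moves:
    - [[0,0,0,0.28,0.9,0,1],[0,0,0,0.28,0.9,0,1],[0,0,0,0.28,0.9,0,1],[0,0,0,0.28,0.9,0,1],[0,0,0,0.28,0.9,0,1],[0,0,0,0.28,0.9,0,1],[0,0,0,0.28,0.9,0,1],[0,0,0,0.28,0.9,0,1]]

```text
time: 1.77
tool_pos: [0.4025, 0.2968, 0.2311]
tool_rot: [0.0, 0.996, 0.089, -0.0]
contact_force: [0.9, 0.5, 0.6]
gripper_width: 1.0
```

Call:
carry_out:
  moves:
    - [[0,0,0,0.28,0.9,0.2,1],[0,0,0,0.28,0.9,0.2,1],[0,0,0,0.28,0.9,0.2,1],[0,0,0,0.28,0.9,0.2,1],[0,0,0,0.28,0.9,0.2,1],[0,0,0,0.28,0.9,0,1],[0,0,0,0,0,0,1]]

```text
time: 2.35
tool_pos: [0.5076, 0.0925, 0.1905]
tool_rot: [0.001, 0.996, 0.085, -0.0]
contact_force: [-0.9, -0.4, -0.1]
gripper_width: 1.002
```

```bash
python3 -c "
from h import *
from plant import grab_frame
delta([.5087,.0957,.073],10)
for n in('top','side'):
    f=grab_frame(n);pickle.dump(f,open(n+'1.pkl','wb'));cv2.imwrite('pics/%s1.png'%n,cv2.resize(f['frame'][:,:,::-1],(800,600)))"
```

```text
t 2.35 pos mm [507.6  92.5 190.5] toolx yaw 9.8 F [-0.9 -0.4 -0.1] w 1.002
turn shares [ 0.026  0.01  -0.04 ] shift shares now [ 0.043 -0.08   2.937] | after turn [ 0.041 -0.073  2.937]
```

View pics/side1.png

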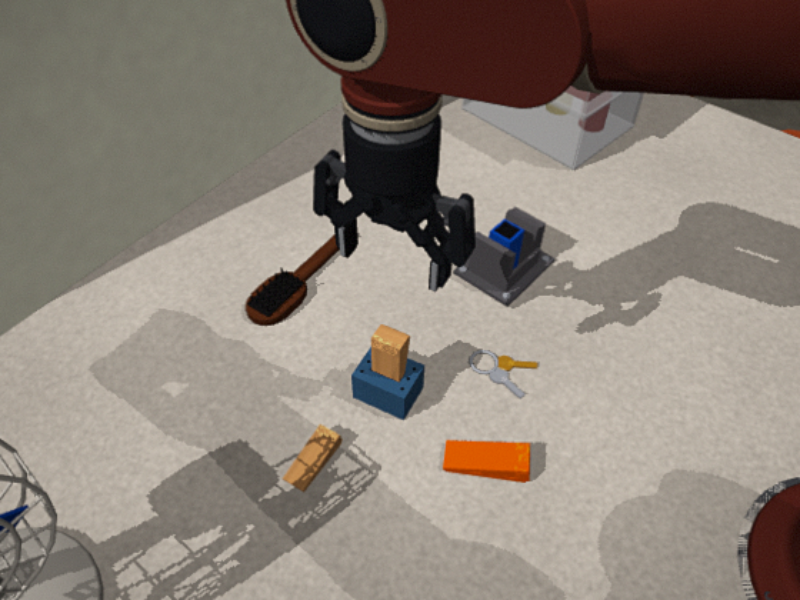

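The open gripper is directly above the wedge, with wedge and holder undisturbed at (390,370). I'll descend and grasp.

Call:
carry_out:
  moves:
    - [[0,0,0,0.04,-0.08,0.6,1],[0,0,0,0,0,0.6,1],[0,0,0,0,0,0.6,1],[0,0,0,0,0,0.6,1],[0,0,0,0,0,0.5,1],[0,0,0,0,0,0,1]]

```text
time: 2.95
tool_pos: [0.5027, 0.1024, 0.0705]
tool_rot: [-0.0, 0.996, 0.089, -0.005]
contact_force: [-1.2, 0.2, -0.4]
gripper_width: 1.0
```

```bash
python3 -c "
from h import *
delta([.5087,.0957,.073],10)"
```

```text
t 2.95 pos mm [502.7 102.4  70.5] toolx yaw 10.22 F [-1.2  0.2 -0.4] w 1.0
turn shares [-0.017  0.104  0.045] shift shares now [ 0.118  0.191 -0.064] | after turn [ 0.119  0.191 -0.063]
```

Call:
carry_out:
  moves:
    - [[0,0,0,0,0,0,1],[0,0,0,0,0,0,1]]

```text
time: 3.12
tool_pos: [0.5077, 0.102, 0.0768]
tool_rot: [-0.0, 0.996, 0.088, 0.001]
contact_force: [0.2, -0.4, 0.7]
gripper_width: 0.999
```

```bash
python3 -c "
from h import *
delta([.5087,.0957,.073],10)"
```

```text
t 3.12 pos mm [507.7 102.   76.8] toolx yaw 10.14 F [ 0.2 -0.4  0.7] w 0.999
turn shares [ 0.001 -0.024  0.027] shift shares now [-0.003  0.158  0.095] | after turn [-0.002  0.158  0.095]
```

Call:
carry_out:
  moves:
    - [[0,0,0,0,0.08,0.09,1],[0,0,0,0,0.08,0,1],[0,0,0,0,0,0,1],[0,0,0,0,0,0,1]]

```text
time: 3.45
tool_pos: [0.5087, 0.0945, 0.0725]
tool_rot: [-0.0, 0.996, 0.087, 0.001]
contact_force: [-0.2, -0.1, -0.1]
gripper_width: 1.004
```

```bash
python3 -c "
from h import *
delta([.5087,.0957,.073],10)"
```

```text
t 3.45 pos mm [508.7  94.5  72.5] toolx yaw 10.0 F [-0.2 -0.1 -0.1] w 1.004
turn shares [ 0.001 -0.015  0.001] shift shares now [ 0.005 -0.03  -0.012] | after turn [ 0.005 -0.03  -0.012]
```

Now close.

Call:
carry_out:
  moves:
    - [[0,0,0,0,-0.03,0,0.2],[0,0,0,0,0,0,0],[0,0,0,0,0,0,-0.1],[0,0,0,0,0,0,-0.2],[0,0,0,0,0,0,-0.4],[0,0,0,0,0,0,-0.7],[0,0,0,0,0,0,-1],[0,0,0,0,0,0,-1]]

```text
time: 4.12
tool_pos: [0.5081, 0.0959, 0.0719]
tool_rot: [-0.0, 0.996, 0.087, 0.0]
contact_force: [0.2, 1.1, 0.9]
gripper_width: 0.387
```

Call:
carry_out:
  moves:
    - [[0,0,0,0,0,0,-1],[0,0,0,0,0,0,-1],[0,0,0,0,0,0,-1],[0,0,0,0,0,0,-1]]

```text
time: 4.45
tool_pos: [0.5081, 0.0959, 0.0719]
tool_rot: [-0.0, 0.996, 0.087, 0.0]
contact_force: [-0.6, 0.9, 1.7]
gripper_width: 0.391
```

```bash
python3 -c "
from h import *
from plant import grab_frame
delta([.5087,.0957,.073],10)
for n in('top','side'):
    f=grab_frame(n);pickle.dump(f,open(n+'2.pkl','wb'));cv2.imwrite('pics/%s2.png'%n,cv2.resize(f['frame'][:,:,::-1],(800,600)))"
```

```text
t 4.45 pos mm [508.1  95.9  71.9] toolx yaw 10.03 F [-0.6  0.9  1.7] w 0.391
turn shares [-0.    -0.003  0.006] shift shares now [ 0.015  0.008 -0.029] | after turn [ 0.015  0.008 -0.029]
```

View pics/side2.png

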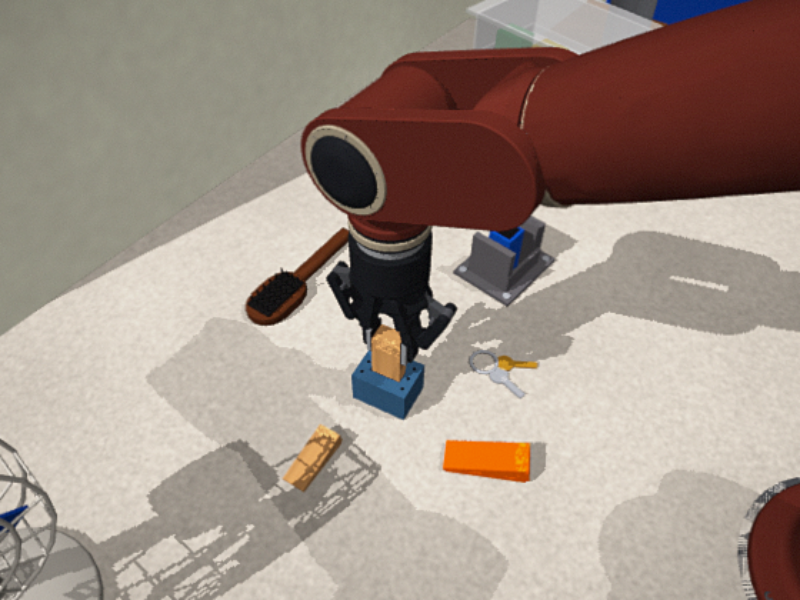

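The fingers grip the wedge (388,350), and width 0.39 × 85 mm ≈ 33 mm matches. I'll lift straight up.

Call:
carry_out:
  moves:
    - [[0,0,0,0,0,-0.15,-1],[0,0,0,0,0,-0.3,-1],[0,0,0,0,0,-0.4,-1],[0,0,0,0,0,-0.5,-1],[0,0,0,0,0,-0.5,-1],[0,0,0,0,0,-0.5,-1],[0,0,0,0,0,-0.3,-1],[0,0,0,0,0,0,-1]]

```text
time: 5.22
tool_pos: [0.5099, 0.096, 0.182]
tool_rot: [0.0, 0.996, 0.087, 0.003]
contact_force: [-0.9, -0.1, 0.1]
gripper_width: 0.386
```

Call:
carry_out:
  moves:
    - [[0,0,0,0,0,0,-1],[0,0,0,0,0,0,-1]]

```text
time: 5.38
tool_pos: [0.5071, 0.0958, 0.1765]
tool_rot: [-0.0, 0.996, 0.087, -0.001]
contact_force: [0.7, -0.5, -0.7]
gripper_width: 0.389
```

```bash
python3 -c "
from h import *
from plant import grab_frame
delta([.5067,-.175,.18],-4.1)
for n in('top','side'):
    f=grab_frame(n);pickle.dump(f,open(n+'3.pkl','wb'));cv2.imwrite('pics/%s3.png'%n,cv2.resize(f['frame'][:,:,::-1],(800,600)))
f=pickle.load(open('side3.pkl','rb'));cv2.imwrite('pics/side3c.png',cv2.resize(f['frame'][150:310,200:340,::-1],None,fx=4,fy=3.7,interpolation=cv2.INTER_CUBIC))
"
```

```text
t 5.38 pos mm [507.1  95.8 176.5] toolx yaw 10.03 F [ 0.7 -0.5 -0.7] w 0.389
turn shares [0.    0.025 2.825] shift shares now [-1.19   6.665 -0.088] | after turn [ 0.473  6.754 -0.088]
```

View pics/side3c.png

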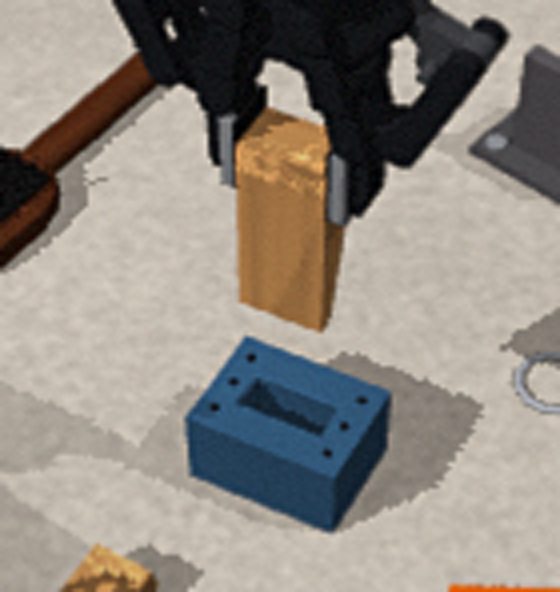

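The wedge is held upright out of the slot, and the holder hasn't moved. I'll fit the wedge's flat face relative to the tool.

```bash
python3 - <<'E'
from h import *
from plant import state
s=state();p=s["tool_pos"];th=np.radians(10.03)
ex=np.array([np.cos(th),np.sin(th)]);ey=np.array([-ex[1],ex[0]])
for n in("side2","side3"):
    f=pickle.load(open(n+".pkl","rb"));P=cloud(f)
    rgb=f["frame"].astype(int)
    pp=p if n=="side3" else np.array([.5081,.0959,.0719])
    d=P-pp;u=d[...,:2]@ex*1e3;v=d[...,:2]@ey*1e3;w=d[...,2]*1e3
    m=(abs(u)<25)&(abs(v)<25)&(w>-70)&(w<35)&(rgb[...,0]>rgb[...,2]+30)
    print(n,m.sum(),"w range",np.percentile(w[m],[0,1,99,100]),"u",np.percentile(u[m],[1,99]))
    top=m&(w>25); print(" top face z mm rel",np.median(w[top&(v<8)]),"v",np.percentile(v[top],[0,100]),"n",top.sum())
    fm=m&(w<20)&(w>-60)&(abs(u)<13)
    A=np.c_[u[fm],w[fm],np.ones(fm.sum())]
    for it in range(3):
        c,*_=np.linalg.lstsq(A,v[fm],rcond=None)
        r=v[fm]-A@c;k=abs(r)<3;idx=np.argwhere(fm)[k];fm=np.zeros_like(fm);fm[tuple(idx.T)]=True;A=np.c_[u[fm],w[fm],np.ones(fm.sum())]
    print(" flat face v= %.4f u + %.4f w + %.2f"%tuple(c),fm.sum(),"rms",np.std(r))
E
```

```text
side2 691 w range [-31.22873564 -28.81910461  29.9432807   30.45135435] u [-16.27305143  17.78824669]
 top face z mm rel 27.860064878955995 v [-13.30041317  13.19813213] n 237
 flat face v= 0.0013 u + -0.0151 w + 11.14 285 rms 0.6479984177428362
side3 1284 w range [-62.51753897 -60.43138439  29.49119786  33.99543001] u [-16.41067227  17.73431372]
 top face z mm rel 27.977079676113124 v [-11.80343262  12.32977747] n 283
 flat face v= 0.0043 u + -0.0154 w + 11.22 623 rms 0.6910495719939088
```

Call:
carry_out:
  moves:
    - [[0,0,0.71,0,0,0,-1],[0,0,0.71,0,0,0,-1],[0,0,0.71,0,0,0,-1],[0,0,0.7,0,0,0,-1],[0,0,0,0.1,0.5,0,-1],[0,0,0,0.1,0.7,0,-1],[0,0,0,0.1,0.8,0,-1],[0,0,0,0.1,0.8,0,-1]]

```text
time: 6.15
tool_pos: [0.515, -0.0177, 0.1762]
tool_rot: [-0.0, 0.999, -0.035, -0.001]
contact_force: [-0.4, 0.9, -0.1]
gripper_width: 0.383
```

Call:
carry_out:
  moves:
    - [[0,0,0,0.07,0.8,0,-1],[0,0,0,0,0.8,0,-1],[0,0,0,0,0.8,0,-1],[0,0,0,0,0.7,0,-1],[0,0,0,0,0.5,0,-1],[0,0,0,0,0.3,0,-1],[0,0,0,0,0,0,-1],[0,0,0,0,0,0,-1]]

```text
time: 6.82
tool_pos: [0.5071, -0.1724, 0.1768]
tool_rot: [-0.001, 0.999, -0.036, -0.001]
contact_force: [0.0, -0.7, -0.6]
gripper_width: 0.388
```

Call:
carry_out:
  moves:
    - [[0,0,0,0,0,0,-1],[0,0,0,0,0,0,-1]]

```text
time: 6.98
tool_pos: [0.5075, -0.1715, 0.1774]
tool_rot: [-0.0, 0.999, -0.035, -0.0]
contact_force: [-0.5, 0.1, -0.2]
gripper_width: 0.386
```

```bash
python3 -c "
from h import *
from plant import grab_frame
delta([.5051,-.1744,.152],-4.1)
"
```

```text
t 6.98 pos mm [ 507.5 -171.5  177.4] toolx yaw -4.03 F [-0.5  0.1 -0.2] w 0.386
turn shares [-0.006  0.005  0.014] shift shares now [-0.054  0.076  0.636] | after turn [-0.054  0.076  0.636]
```

Call:
carry_out:
  moves:
    - [[0,0,0,-0.054,0.076,0.2,-1],[0,0,0,0,0,0.2,-1],[0,0,0,0,0,0.2,-1],[0,0,0,0,0,0,-1],[0,0,0,0,0,0,-1]]

```text
time: 7.4
tool_pos: [0.5044, -0.1751, 0.1523]
tool_rot: [-0.001, 0.999, -0.036, -0.001]
contact_force: [0.2, -0.2, 0.1]
gripper_width: 0.386
```

```bash
python3 -c "
from h import *
from plant import grab_frame
delta([.5051,-.1744,.122],-4.1)
for n in('top','side'):
    f=grab_frame(n);pickle.dump(f,open(n+'4.pkl','wb'))
f=pickle.load(open('side4.pkl','rb'));cv2.imwrite('pics/side4c.png',cv2.resize(f['frame'][90:220,290:430,::-1],None,fx=5,fy=4.5,interpolation=cv2.INTER_CUBIC))
f=pickle.load(open('top4.pkl','rb'));cv2.imwrite('pics/top4c.png',cv2.resize(f['frame'][185:285,340:440,::-1],None,fx=6,fy=6,interpolation=cv2.INTER_CUBIC))
"
```

```text
t 7.4 pos mm [ 504.4 -175.1  152.3] toolx yaw -4.11 F [ 0.2 -0.2  0.1] w 0.386
turn shares [-0.011  0.025 -0.001] shift shares now [ 0.019 -0.019  0.758] | after turn [ 0.017 -0.019  0.758]
```

View pics/side4c.png

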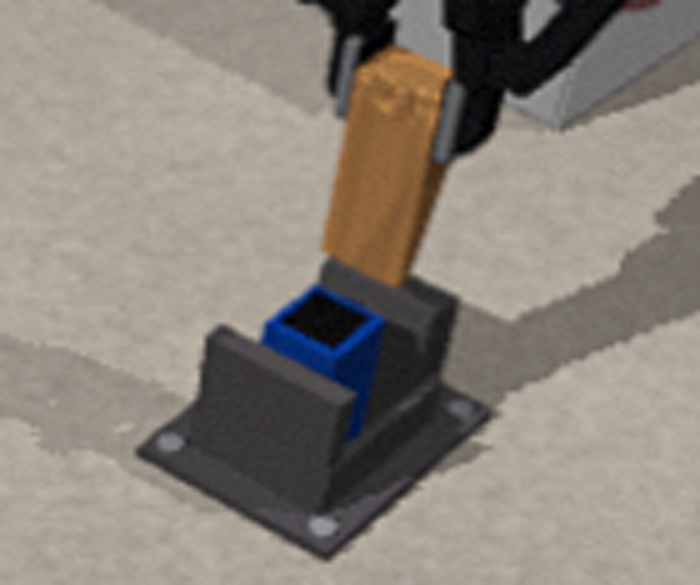

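View pics/top4c.png

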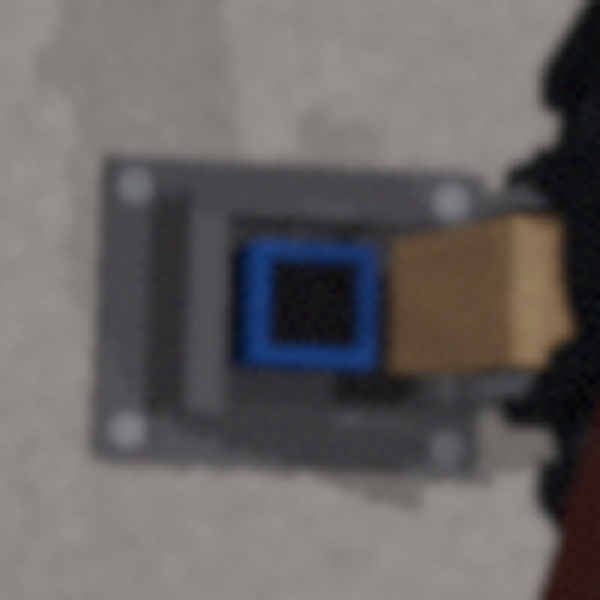

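The wedge is aligned with the post and its tip is just above the gap. I'll measure the offset in the same camera.

```bash
python3 - <<'E'
from h import *
th=np.radians(-4.1);ex=np.array([np.cos(th),np.sin(th)]);ey=np.array([-ex[1],ex[0]])
o=np.array([.5067,-.1613])
for n in("top4","side4"):
    f=pickle.load(open(n+".pkl","rb"));P=cloud(f);rgb=f["frame"].astype(int)
    u=(P[...,:2]-o)@ex*1e3;v=(P[...,:2]-o)@ey*1e3;z=P[...,2]*1e3
    near=(abs(u)<30)&(abs(v)<60)
    bl=near&(rgb[...,2]>rgb[...,0]+25)&(z>73)&(z<80)
    print(n,"post u",np.percentile(u[bl],[1,99]),"v",np.percentile(v[bl],[1,99]))
    w=near&(rgb[...,0]>rgb[...,2]+25)&(z>84)&(z<176)&(abs(u)<12)
    c=np.polyfit(z[w],v[w],1)
    k=w&(abs(v-np.polyval(c,z))<3); c=np.polyfit(z[k],v[k],1)
    print(" wedge flat v at z=90: %.2f at 150: %.2f"%(np.polyval(c,90),np.polyval(c,150)),"zmin",z[w].min(),k.sum())
    w2=near&(rgb[...,0]>rgb[...,2]+25)&(z>88)&(z<160);print(" wedge u",np.percentile(u[w2],[2,98]))
    wz=near&(rgb[...,0]>rgb[...,2]+25);print(" zmin",np.percentile(z[wz],[0,1,2]))
E
```

```text
top4 post u [-16.22405308  15.53532344] v [ 0.56462208 32.84850445]
 wedge flat v at z=90: 0.01 at 150: -1.16 zmin 92.94464159334981 312
 wedge u [-17.93099102  14.79635703]
 zmin [ 41.47096292 106.21508103 121.63049868]
side4 post u [-15.53489598  16.62895738] v [-1.20824085 32.91585665]
 wedge flat v at z=90: -2.94 at 150: -2.39 zmin 90.37963065572008 463
 wedge u [-16.87063035  16.78868617]
 zmin [69.05224465 91.99944164 94.21279744]
```

Call:
carry_out:
  moves:
    - [[0,0,0,0.02,0,0.2,-1],[0,0,0,0,0,0.2,-1],[0,0,0,0,0,0.2,-1],[0,0,0,0,0,0.15,-1],[0,0,0,0,0,0,-1],[0,0,0,0,0,0,-1],[0,0,0,0,0,0,-1]]

```text
time: 8.08
tool_pos: [0.506, -0.1758, 0.1238]
tool_rot: [0.0, 0.999, -0.036, 0.0]
contact_force: [-0.6, -0.4, -0.2]
gripper_width: 0.388
```

```bash
python3 -c "
from h import *
delta([.5051,-.1749,.102],-4.1)
"
```

```text
t 8.08 pos mm [ 506.  -175.8  123.8] toolx yaw -4.12 F [-0.6 -0.4 -0.2] w 0.388
turn shares [ 0.001 -0.002 -0.005] shift shares now [-0.023 -0.021  0.545] | after turn [-0.023 -0.021  0.545]
```

Call:
carry_out:
  moves:
    - [[0,0,0,-0.02,-0.02,0.1,-1],[0,0,0,0,0,0.1,-1],[0,0,0,0,0,0.1,-1],[0,0,0,0,0,0.1,-1],[0,0,0,0,0,0,-1],[0,0,0,0,0,0,-1],[0,0,0,0,0,0,-1]]

```text
time: 8.67
tool_pos: [0.5052, -0.1749, 0.1077]
tool_rot: [0.0, 0.999, -0.036, -0.0]
contact_force: [0.7, -0.7, -0.2]
gripper_width: 0.386
```

```bash
python3 -c "
from h import *
from plant import grab_frame
delta([.5051,-.1749,.102],-4.1)
for n in('top','side'):
    f=grab_frame(n);pickle.dump(f,open(n+'5.pkl','wb'))
f=pickle.load(open('side5.pkl','rb'));a=cv2.resize(f['frame'][90:220,290:430,::-1],(400,400),interpolation=cv2.INTER_CUBIC)
f=pickle.load(open('top5.pkl','rb'));b=cv2.resize(f['frame'][185:285,340:440,::-1],(400,400),interpolation=cv2.INTER_CUBIC)
cv2.imwrite('pics/c5.png',np.hstack([a,b]))
"
```

```text
t 8.67 pos mm [ 505.2 -174.9  107.7] toolx yaw -4.12 F [ 0.7 -0.7 -0.2] w 0.386
turn shares [ 0.     0.    -0.003] shift shares now [-0.001  0.001  0.143] | after turn [-0.001  0.001  0.143]
```

View pics/c5.png

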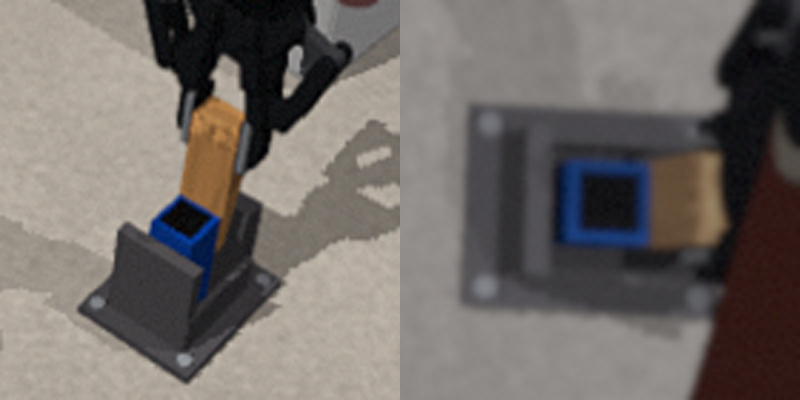

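The wedge is in the gap about 24 mm deep with no contact force. Going lower.

Call:
carry_out:
  moves:
    - [[0,0,0,0,0,0.08,-1],[0,0,0,0,0,0.08,-1],[0,0,0,0,0,0.08,-1],[0,0,0,0,0,0,-1],[0,0,0,0,0,0,-1],[0,0,0,0,0,0,-1]]

```text
time: 9.27
tool_pos: [0.5051, -0.1748, 0.098]
tool_rot: [-0.0, 0.999, -0.036, -0.0]
contact_force: [-0.2, 0.4, 0.4]
gripper_width: 0.39
```

Call:
carry_out:
  moves:
    - [[0,0,0,0,0,0.05,-1],[0,0,0,0,0,0,-1],[0,0,0,0,0,0,-1]]

```text
time: 9.52
tool_pos: [0.505, -0.1748, 0.096]
tool_rot: [-0.0, 0.999, -0.036, -0.0]
contact_force: [-0.0, 0.8, -0.4]
gripper_width: 0.387
```

Call:
carry_out:
  moves:
    - [[0,0,0,0,0,0.05,-1],[0,0,0,0,0,0,-1],[0,0,0,0,0,0,-1]]

```text
time: 9.77
tool_pos: [0.505, -0.1748, 0.0939]
tool_rot: [-0.0, 0.999, -0.036, -0.0]
contact_force: [0.5, 0.4, 0.0]
gripper_width: 0.39
```

Call:
carry_out:
  moves:
    - [[0,0,0,0,0,0.05,-1],[0,0,0,0,0,0,-1],[0,0,0,0,0,0,-1]]

```text
time: 10.02
tool_pos: [0.505, -0.1748, 0.0919]
tool_rot: [-0.0, 0.999, -0.036, -0.0]
contact_force: [-0.4, -0.3, 0.4]
gripper_width: 0.388
```

Call:
carry_out:
  moves:
    - [[0,0,0,0,0,0.04,-1],[0,0,0,0,0,0,-1],[0,0,0,0,0,0,-1]]

```text
time: 10.27
tool_pos: [0.505, -0.1748, 0.0904]
tool_rot: [-0.0, 0.999, -0.036, -0.0]
contact_force: [-0.7, 0.0, -1.6]
gripper_width: 0.386
```

Call:
carry_out:
  moves:
    - [[0,0,0,0,0,0,-0.15],[0,0,0,0,0,0,0],[0,0,0,0,0,0,0.2],[0,0,0,0,0,0,0.4],[0,0,0,0,0,0,0.6],[0,0,0,0,0,0,0.6],[0,0,0,0,0,0,0.6]]

```text
time: 10.85
tool_pos: [0.5052, -0.1749, 0.0905]
tool_rot: [0.0, 0.999, -0.036, 0.0]
contact_force: [0.3, -0.7, 0.2]
gripper_width: 0.799
```

```bash
python3 -c "
from h import *
from plant import grab_frame
delta([.5051,-.1749,.16],-4.1)
for n in('top','side'):
    f=grab_frame(n);pickle.dump(f,open(n+'6.pkl','wb'))
f=pickle.load(open('side6.pkl','rb'));a=cv2.resize(f['frame'][90:220,290:430,::-1],(400,400),interpolation=cv2.INTER_CUBIC)
f=pickle.load(open('top6.pkl','rb'));b=cv2.resize(f['frame'][185:285,340:440,::-1],(400,400),interpolation=cv2.INTER_CUBIC)
cv2.imwrite('pics/c6.png',np.hstack([a,b]))
"
```

```text
t 10.85 pos mm [ 505.2 -174.9   90.5] toolx yaw -4.12 F [ 0.3 -0.7  0.2] w 0.799
turn shares [ 0.    -0.001 -0.004] shift shares now [-1.000e-03  1.000e-03 -1.737e+00] | after turn [-1.000e-03  1.000e-03 -1.737e+00]
```

View pics/c6.png

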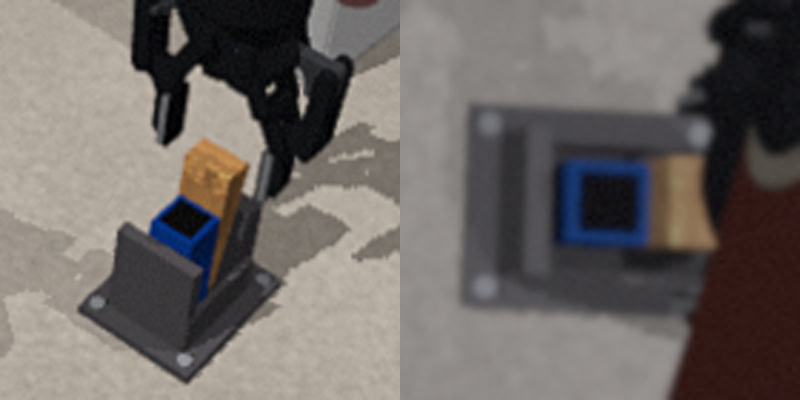

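Released: the wedge stands in the gap at left-panel (213,200). I'll back up, close the fingers and check.

Call:
carry_out:
  moves:
    - [[0,0,0,0,0,-0.2,0.6],[0,0,0,0,0,-0.4,0.6],[0,0,0,0,0,-0.5,0.6],[0,0,0,0,0,-0.5,0.6],[0,0,0,0,0,-0.2,0.6],[0,0,0,0,0,0,0],[0,0,0,0,0,0,-1],[0,0,0,0,0,0,-1]]

```text
time: 11.62
tool_pos: [0.5044, -0.1745, 0.1611]
tool_rot: [-0.0, 0.999, -0.036, -0.001]
contact_force: [-0.5, 0.4, -1.3]
gripper_width: 0.379
```

Call:
carry_out:
  moves:
    - [[0,0,0,0,0,0,-1],[0,0,0,0,0,0,-1],[0,0,0,0,0,0,-1],[0,0,0,0,0,0,-1],[0,0,0,0,0,0,-1],[0,0,0,0,0,0,-1]]

```text
time: 12.12
tool_pos: [0.5051, -0.1748, 0.1624]
tool_rot: [-0.0, 0.999, -0.036, -0.0]
contact_force: [-1.2, 0.2, 0.2]
gripper_width: -0.001
```

```bash
cat > chk.py <<'E'
import sys
from h import *
from plant import grab_frame
k=sys.argv[1]
delta([.5051,-.1749,.16],-4.1)
for n in('top','side'):
    f=grab_frame(n);pickle.dump(f,open(n+k+'.pkl','wb'))
f=pickle.load(open('side'+k+'.pkl','rb'));a=cv2.resize(f['frame'][90:220,290:430,::-1],(400,400),interpolation=cv2.INTER_CUBIC)
f2=pickle.load(open('top'+k+'.pkl','rb'));b=cv2.resize(f2['frame'][185:285,340:440,::-1],(400,400),interpolation=cv2.INTER_CUBIC)
cv2.imwrite('pics/c%s.png'%k,np.hstack([a,b]))
th=np.radians(-4.1);ex=np.array([np.cos(th),np.sin(th)]);ey=np.array([-ex[1],ex[0]])
o=np.array([.5067,-.1613])
for n in("top","side"):
    f=pickle.load(open(n+k+".pkl","rb"));P=cloud(f);rgb=f["frame"].astype(int)
    u=(P[...,:2]-o)@ex*1e3;v=(P[...,:2]-o)@ey*1e3;z=P[...,2]*1e3
    near=(abs(u)<35)&(abs(v)<40)&(rgb[...,0]>rgb[...,2]+20)&(z>80)
    fl=near&(abs(u)<12)&(z<np.percentile(z[near],99)-6)&(v>-8)
    zt=near&(z>np.percentile(z[near],99)-4)
    print(n,"top z",np.median(z[zt&(v<-4)]),"u",np.percentile(u[zt],[1,99]),"v",np.percentile(v[zt],[1,99]),zt.sum())
    if fl.sum()>20:
        c=np.polyfit(z[fl],v[fl],1);print("  flat slope %.3f v at 78: %.2f at 110 %.2f"%(c[0],np.polyval(c,78),np.polyval(c,110)))
E
python3 chk.py 7
```

```text
t 12.12 pos mm [ 505.1 -174.8  162.4] toolx yaw -4.12 F [-1.2  0.2  0.2] w -0.001
turn shares [-0.001  0.002 -0.004] shift shares now [0.    0.001 0.06 ] | after turn [0.    0.001 0.06 ]
top top z nan u [-15.6126016   16.14855171] v [29.70196038 39.92084036] 520
  flat slope 0.065 v at 78: -3.44 at 110 -1.36
side top z 375.7202824553423 u [-34.17256657  -0.81027384] v [-8.59564128 21.94476562] 77
  flat slope 0.091 v at 78: -3.51 at 110 -0.58
  return _methods._mean(a, axis=axis, dtype=dtype,
  ret = ret.dtype.type(ret / rcount)
```

View pics/c7.png

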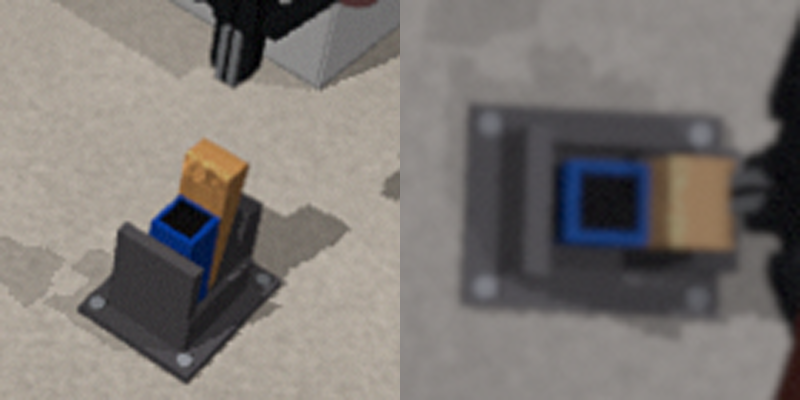

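```bash
sed -i 's/(z>80)/(z>80)\&(z<125)\&(v<12)\&(rgb[...,1]>70)/' chk.py; cat > re.py.txt <<'E'
E
rm re.py.txt; sed 's/^delta.*//; s/f=grab_frame(n);pickle.dump.*/pass/' chk.py > chk_off.py; python3 chk_off.py 7
```

```text
top top z 105.82884305314977 u [-17.17704969  16.31993036] v [-20.66020758   1.04671572] 322
  flat slope -0.005 v at 78: 0.71 at 110 0.57
side top z 105.12130004986209 u [-16.5274284   17.33294918] v [-23.81899922   0.60756362] 163
  flat slope 0.005 v at 78: -1.48 at 110 -1.33
```

Wedge top is at z ≈ 105 mm (tip about 55 mm below the rim), upright and flush with the post. I'll approach from above with closed fingers.

Call:
carry_out:
  moves:
    - [[0,0,0,0.02,-0.09,0.2,-1],[0,0,0,0,0,0.3,-1],[0,0,0,0,0,0.3,-1],[0,0,0,0,0,0.25,-1],[0,0,0,0,0,0.15,-1],[0,0,0,0,0,0,-1],[0,0,0,0,0,0,-1],[0,0,0,0,0,0,-1]]

```text
time: 12.88
tool_pos: [0.5065, -0.1715, 0.1148]
tool_rot: [0.0, 0.999, -0.036, 0.0]
contact_force: [-0.5, -0.1, 1.2]
gripper_width: 0.002
```

```bash
python3 -c "
from h import *
delta([.506,-.1713,.105],-4.1)"
```

```text
t 12.88 pos mm [ 506.5 -171.5  114.8] toolx yaw -4.12 F [-0.5 -0.1  1.2] w 0.002
turn shares [ 0.003 -0.007 -0.005] shift shares now [-0.012 -0.005  0.246] | after turn [-0.012 -0.004  0.246]
```

Call:
carry_out:
  moves:
    - [[0,0,0,0,0,0.08,-1],[0,0,0,0,0,0.05,-1],[0,0,0,0,0,0.04,-1],[0,0,0,0,0,0,-1],[0,0,0,0,0,0,-1],[0,0,0,0,0,0,-1]]

```text
time: 13.38
tool_pos: [0.5062, -0.1713, 0.1078]
tool_rot: [0.0, 0.999, -0.036, 0.0]
contact_force: [0.7, -0.3, -0.2]
gripper_width: -0.001
```

Call:
carry_out:
  moves:
    - [[0,0,0,0,0,0.02,-1],[0,0,0,0,0,0.02,-1],[0,0,0,0,0,0,-1],[0,0,0,0,0,0,-1]]

```text
time: 13.72
tool_pos: [0.5061, -0.1713, 0.106]
tool_rot: [-0.0, 0.999, -0.036, -0.0]
contact_force: [-0.5, -0.2, 0.5]
gripper_width: 0.0
```

Call:
carry_out:
  moves:
    - [[0,0,0,0,0,0.015,-1],[0,0,0,0,0,0,-1],[0,0,0,0,0,0,-1]]

```text
time: 13.97
tool_pos: [0.5062, -0.1713, 0.1055]
tool_rot: [-0.0, 0.999, -0.036, -0.0]
contact_force: [0.9, -0.5, 0.7]
gripper_width: -0.003
```

Call:
carry_out:
  moves:
    - [[0,0,0,0,0,0.015,-1],[0,0,0,0,0,0,-1],[0,0,0,0,0,0,-1]]

```text
time: 14.22
tool_pos: [0.5063, -0.1714, 0.105]
tool_rot: [0.0, 0.999, -0.036, 0.0]
contact_force: [0.2, -0.5, -0.4]
gripper_width: 0.002
```

Call:
carry_out:
  moves:
    - [[0,0,0,0,0,0.015,-1],[0,0,0,0,0,0,-1],[0,0,0,0,0,0,-1]]

```text
time: 14.47
tool_pos: [0.5066, -0.1714, 0.1048]
tool_rot: [0.0, 0.999, -0.036, 0.0]
contact_force: [0.2, 0.5, 2.2]
gripper_width: -0.002
```

Call:
carry_out:
  moves:
    - [[0,0,0,0,0,0.01,-1],[0,0,0,0,0,0,-1],[0,0,0,0,0,0,-1]]

```text
time: 14.72
tool_pos: [0.5067, -0.1714, 0.1046]
tool_rot: [0.0, 0.999, -0.036, 0.001]
contact_force: [0.4, 2.0, 4.6]
gripper_width: -0.004
```

Call:
carry_out:
  moves:
    - [[0,0,0,0,0,0.01,-1],[0,0,0,0,0,0,-1],[0,0,0,0,0,0,-1]]

```text
time: 14.97
tool_pos: [0.5068, -0.1713, 0.1045]
tool_rot: [0.0, 0.999, -0.036, 0.001]
contact_force: [0.5, 1.8, 6.7]
gripper_width: 0.002
```

Call:
carry_out:
  moves:
    - [[0,0,0,0,0,0.01,-1],[0,0,0,0,0,0,-1],[0,0,0,0,0,0,-1]]

```text
time: 15.22
tool_pos: [0.5069, -0.1714, 0.1044]
tool_rot: [0.0, 0.999, -0.036, 0.001]
contact_force: [-0.1, 2.0, 7.2]
gripper_width: 0.003
```

Call:
carry_out:
  moves:
    - [[0,0,0,0,0,0.01,-1],[0,0,0,0,0,0,-1],[0,0,0,0,0,0,-1]]

```text
time: 15.47
tool_pos: [0.507, -0.1713, 0.1043]
tool_rot: [0.0, 0.999, -0.036, 0.001]
contact_force: [-0.6, 2.8, 8.9]
gripper_width: -0.003
```

Call:
carry_out:
  moves:
    - [[0,0,0,0,0,0.01,-1],[0,0,0,0,0,0,-1],[0,0,0,0,0,0,-1]]

```text
time: 15.72
tool_pos: [0.5071, -0.1713, 0.1042]
tool_rot: [-0.0, 0.999, -0.036, 0.001]
contact_force: [-1.0, 3.5, 10.3]
gripper_width: 0.0
```

Call:
carry_out:
  moves:
    - [[0,0,0,0,0,0.01,-1],[0,0,0,0,0,0,-1],[0,0,0,0,0,0,-1]]

```text
time: 15.97
tool_pos: [0.5072, -0.1713, 0.1041]
tool_rot: [0.0, 0.999, -0.036, 0.001]
contact_force: [-0.7, 3.4, 11.7]
gripper_width: -0.002
```

Call:
carry_out:
  moves:
    - [[0,0,0,0,0,0.01,-1],[0,0,0,0,0,0,-1],[0,0,0,0,0,0,-1]]

```text
time: 16.22
tool_pos: [0.5073, -0.1713, 0.104]
tool_rot: [-0.0, 0.999, -0.036, 0.001]
contact_force: [-1.9, 3.9, 12.9]
gripper_width: 0.005
```

Call:
carry_out:
  moves:
    - [[0,0,0,0,0,0.01,-1],[0,0,0,0,0,0,-1],[0,0,0,0,0,0,-1]]

```text
time: 16.47
tool_pos: [0.5075, -0.1713, 0.1039]
tool_rot: [-0.0, 0.999, -0.036, 0.001]
contact_force: [-2.3, 3.7, 15.0]
gripper_width: -0.001
```

```bash
python3 chk.py 8
```

```text
t 16.47 pos mm [ 507.5 -171.3  103.9] toolx yaw -4.11 F [-2.3  3.7 15. ] w -0.001
turn shares [-0.001 -0.029 -0.002] shift shares now [-0.049  0.094 -1.402] | after turn [-0.053  0.094 -1.402]
top top z nan u [-11.95366831  13.42872752] v [-1.54759844  2.17467159] 4
  flat slope -0.067 v at 78: 1.53 at 110 -0.60
side top z 104.40753691593652 u [-15.67877768  18.31525671] v [-21.31965536   0.43202066] 68
  flat slope -0.039 v at 78: -0.68 at 110 -1.92
  return _methods._mean(a, axis=axis, dtype=dtype,
  ret = ret.dtype.type(ret / rcount)
```

View pics/c8.png

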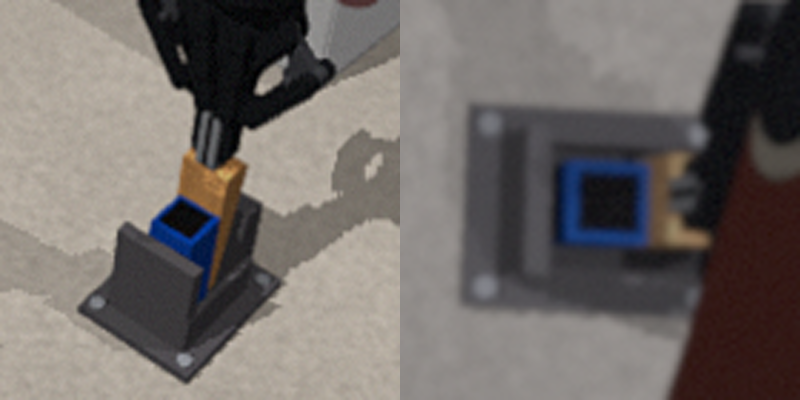

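15 N reached, with some sideways force building up. I'll lift off to relieve it, then push again as a check.

Call:
carry_out:
  moves:
    - [[0,0,0,0,0,-0.05,-1],[0,0,0,0,0,-0.1,-1],[0,0,0,0,0,-0.05,-1],[0,0,0,0,0,0,-1],[0,0,0,0,0,0,-1],[0,0,0,0,0,0,-1]]

```text
time: 17.07
tool_pos: [0.5058, -0.1712, 0.1085]
tool_rot: [-0.0, 0.999, -0.036, -0.0]
contact_force: [1.2, -0.2, -0.5]
gripper_width: 0.001
```

```bash
python3 -W ignore chk.py 9
```

```text
t 17.07 pos mm [ 505.8 -171.2  108.5] toolx yaw -4.12 F [ 1.2 -0.2 -0.5] w 0.001
turn shares [-0.003  0.011 -0.005] shift shares now [-0.012  0.093 -1.287] | after turn [-0.011  0.093 -1.287]
top top z nan u [-13.30700039  12.64737573] v [-1.79391842  2.25707276] 6
  flat slope -0.088 v at 78: 1.81 at 110 -1.01
side top z 104.4881629825517 u [-15.42967827  18.35533285] v [-21.94129845   0.19118595] 102
  flat slope 0.015 v at 78: -1.27 at 110 -0.79
```

Call:
carry_out:
  moves:
    - [[0,0,0,0,0,0.06,-1],[0,0,0,0,0,0.03,-1],[0,0,0,-0.008,0,0.02,-1],[0,0,0,-0.008,0,0.02,-1],[0,0,0,-0.008,0,0.02,-1],[0,0,0,0,0,0,-1],[0,0,0,0,0,0,-1]]

```text
time: 17.75
tool_pos: [0.5056, -0.1712, 0.104]
tool_rot: [-0.0, 0.999, -0.036, 0.0]
contact_force: [-1.7, 1.1, 5.3]
gripper_width: -0.001
```

Call:
carry_out:
  moves:
    - [[0,0,0,-0.008,0,0.02,-1],[0,0,0,0,0,0,-1],[0,0,0,0,0,0,-1]]

```text
time: 18.0
tool_pos: [0.5056, -0.1712, 0.1039]
tool_rot: [0.0, 0.999, -0.036, 0.001]
contact_force: [-2.0, 2.3, 7.6]
gripper_width: -0.001
```

Call:
carry_out:
  moves:
    - [[0,0,0,-0.008,0,0.02,-1],[0,0,0,0,0,0,-1],[0,0,0,0,0,0,-1]]

```text
time: 18.25
tool_pos: [0.5056, -0.1712, 0.1039]
tool_rot: [0.0, 0.999, -0.036, 0.001]
contact_force: [-3.5, 3.1, 11.7]
gripper_width: 0.003
```

Call:
carry_out:
  moves:
    - [[0,0,0,0,0,0.01,-1],[0,0,0,0,0,0,-1],[0,0,0,0,0,0,-1]]

```text
time: 18.5
tool_pos: [0.5058, -0.1713, 0.1039]
tool_rot: [0.0, 0.999, -0.036, 0.001]
contact_force: [-3.4, 3.7, 12.0]
gripper_width: -0.003
```

Call:
carry_out:
  moves:
    - [[0,0,0,0,0,0.01,-1],[0,0,0,0,0,0,-1],[0,0,0,0,0,0,-1]]

```text
time: 18.75
tool_pos: [0.5059, -0.1712, 0.1037]
tool_rot: [-0.0, 0.999, -0.036, 0.001]
contact_force: [-3.7, 4.1, 13.3]
gripper_width: -0.001
```

Call:
carry_out:
  moves:
    - [[0,0,0,0,0,0.005,-1],[0,0,0,0,0,0,-1],[0,0,0,0,0,0,-1]]

```text
time: 19.0
tool_pos: [0.5059, -0.1713, 0.1037]
tool_rot: [0.0, 0.999, -0.036, 0.001]
contact_force: [-5.1, 5.1, 14.6]
gripper_width: 0.002
```

Call:
carry_out:
  moves:
    - [[0,0,0,-0.02,-0.02,0,-1],[0,0,0,0,0,0,-1],[0,0,0,0,0,0,-1]]

```text
time: 19.25
tool_pos: [0.5058, -0.1712, 0.1037]
tool_rot: [0.001, 0.999, -0.036, 0.002]
contact_force: [-1.2, 1.1, 11.2]
gripper_width: -0.0
```

Call:
carry_out:
  moves:
    - [[0,0,0,-0.01,-0.008,0.015,-1],[0,0,0,0,0,0,-1],[0,0,0,0,0,0,-1]]

```text
time: 19.5
tool_pos: [0.5058, -0.1711, 0.1036]
tool_rot: [0.001, 0.999, -0.036, 0.003]
contact_force: [-1.4, 1.0, 13.7]
gripper_width: -0.0
```

Call:
carry_out:
  moves:
    - [[0,0,0,-0.005,-0.005,0.015,-1],[0,0,0,0,0,0,-1],[0,0,0,0,0,0,-1]]

```text
time: 19.75
tool_pos: [0.5058, -0.1711, 0.1034]
tool_rot: [0.001, 0.999, -0.036, 0.003]
contact_force: [-1.2, 1.1, 14.9]
gripper_width: 0.001
```

Call:
carry_out:
  moves:
    - [[0,0,0,-0.004,-0.003,0.01,-1],[0,0,0,0,0,0,-1],[0,0,0,0,0,0,-1]]

```text
time: 20.0
tool_pos: [0.5058, -0.1711, 0.1034]
tool_rot: [0.002, 0.999, -0.036, 0.003]
contact_force: [-1.8, 1.0, 16.2]
gripper_width: 0.002
```

Call:
carry_out:
  moves:
    - [[0,0,0,-0.004,-0.003,0.006,-1],[0,0,0,0,0,0,-1],[0,0,0,0,0,0,-1]]

```text
time: 20.25
tool_pos: [0.5058, -0.1711, 0.1034]
tool_rot: [0.002, 0.999, -0.036, 0.003]
contact_force: [-2.9, 1.1, 16.9]
gripper_width: 0.001
```

Call:
carry_out:
  moves:
    - [[0,0,0,0,0,0,-1],[0,0,0,0,0,0,-1],[0,0,0,0,0,0,-1],[0,0,0,0,0,0,-1]]

```text
time: 20.58
tool_pos: [0.5058, -0.1711, 0.1035]
tool_rot: [0.002, 0.999, -0.036, 0.003]
contact_force: [-2.9, 0.6, 16.8]
gripper_width: -0.002
```

Holding at 16.8 N with no further sinking. I'll lift off and do one clean verification push.

Call:
carry_out:
  moves:
    - [[0,0,0,0,0,-0.1,-1],[0,0,0,0,0,-0.1,-1],[0,0,0,0,0,-0.05,-1],[0,0,0,0,0,0,-1],[0,0,0,0,0,0,-1],[0,0,0,0,0,0,-1]]

```text
time: 21.08
tool_pos: [0.5025, -0.1693, 0.1079]
tool_rot: [-0.0, 0.999, -0.036, -0.001]
contact_force: [0.2, -0.1, -0.4]
gripper_width: 0.0
```

```bash
python3 -W ignore chk.py 10; python3 -c "
from h import *
delta([.506,-.1718,.105],-4.1)"
```

```text
t 21.08 pos mm [ 502.5 -169.3  107.9] toolx yaw -4.12 F [ 0.2 -0.1 -0.4] w 0.0
turn shares [-0.005  0.013 -0.004] shift shares now [ 0.073  0.134 -1.302] | after turn [ 0.074  0.135 -1.302]
top top z nan u [-14.77336153   7.45506015] v [-0.03834086  4.33810731] 6
  flat slope -0.070 v at 78: 1.65 at 110 -0.57
side top z 103.79905979668362 u [-15.09449306  18.48570807] v [-20.51169422   0.74462573] 84
  flat slope -0.007 v at 78: -1.23 at 110 -1.46
t 21.18 pos mm [ 502.6 -169.3  108. ] toolx yaw -4.12 F [-0.3 -1.  -0.2] w 0.004
turn shares [-0.005  0.011 -0.004] shift shares now [0.089 0.055 0.076] | after turn [0.089 0.055 0.076]
```

View pics/c10.png

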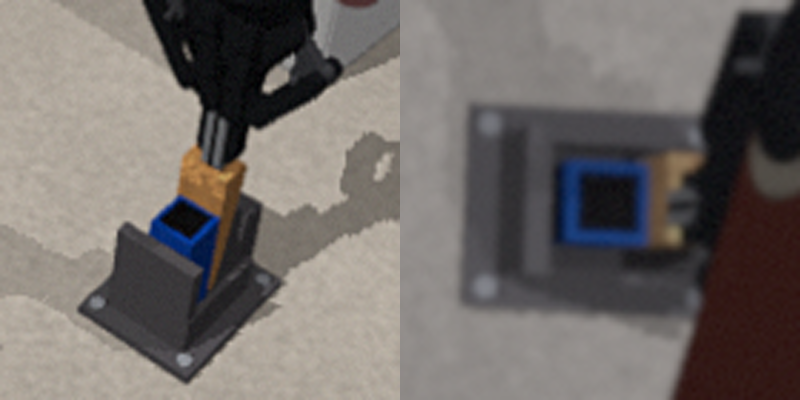

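Call:
carry_out:
  moves:
    - [[0,0,0,0.089,0.05,0,-1],[0,0,0,0,0,0.05,-1],[0,0,0,0,0,0.05,-1],[0,0,0,0,0,0,-1],[0,0,0,-0.012,-0.008,0.02,-1],[0,0,0,-0.012,-0.008,0.02,-1],[0,0,0,0,0,0,-1],[0,0,0,0,0,0,-1]]

```text
time: 21.85
tool_pos: [0.5058, -0.1713, 0.1036]
tool_rot: [0.0, 0.999, -0.036, 0.001]
contact_force: [0.1, -0.4, 1.8]
gripper_width: 0.003
```

Call:
carry_out:
  moves:
    - [[0,0,0,-0.012,-0.008,0.02,-1],[0,0,0,0,0,0,-1],[0,0,0,0,0,0,-1]]

```text
time: 22.1
tool_pos: [0.5058, -0.1713, 0.1035]
tool_rot: [0.001, 0.999, -0.036, 0.001]
contact_force: [-0.1, -1.0, 4.8]
gripper_width: 0.004
```

Call:
carry_out:
  moves:
    - [[0,0,0,-0.012,-0.008,0.02,-1],[0,0,0,0,0,0,-1],[0,0,0,0,0,0,-1]]

```text
time: 22.35
tool_pos: [0.5058, -0.1713, 0.1035]
tool_rot: [0.001, 0.999, -0.036, 0.002]
contact_force: [-1.0, -1.0, 7.2]
gripper_width: 0.003
```

Call:
carry_out:
  moves:
    - [[0,0,0,-0.014,-0.006,0.02,-1],[0,0,0,0,0,0,-1],[0,0,0,0,0,0,-1]]

```text
time: 22.6
tool_pos: [0.5057, -0.1713, 0.1034]
tool_rot: [0.001, 0.999, -0.036, 0.002]
contact_force: [-0.3, -1.6, 9.3]
gripper_width: -0.003
```

Call:
carry_out:
  moves:
    - [[0,0,0,-0.014,-0.006,0.02,-1],[0,0,0,0,0,0,-1],[0,0,0,0,0,0,-1]]

```text
time: 22.85
tool_pos: [0.5057, -0.1713, 0.1032]
tool_rot: [0.002, 0.999, -0.036, 0.003]
contact_force: [-0.7, -1.9, 11.0]
gripper_width: 0.004
```

Call:
carry_out:
  moves:
    - [[0,0,0,-0.01,-0.004,0.015,-1],[0,0,0,0,0,0,-1],[0,0,0,0,0,0,-1]]

```text
time: 23.1
tool_pos: [0.5056, -0.1712, 0.1032]
tool_rot: [0.002, 0.999, -0.036, 0.003]
contact_force: [0.2, -2.0, 13.2]
gripper_width: 0.003
```

Call:
carry_out:
  moves:
    - [[0,0,0,-0.01,0.01,0.015,-1],[0,0,0,0,0,0,-1],[0,0,0,0,0,0,-1]]

```text
time: 23.35
tool_pos: [0.5056, -0.1713, 0.1032]
tool_rot: [0.001, 0.999, -0.036, 0.004]
contact_force: [0.2, 0.6, 15.5]
gripper_width: 0.002
```

Call:
carry_out:
  moves:
    - [[0,0,0,-0.006,0,0.01,-1],[0,0,0,0,0,0,-1],[0,0,0,0,0,0,-1]]

```text
time: 23.6
tool_pos: [0.5056, -0.1713, 0.1032]
tool_rot: [0.001, 0.999, -0.036, 0.004]
contact_force: [-0.1, 0.4, 16.8]
gripper_width: 0.004
```

Call:
carry_out:
  moves:
    - [[0,0,0,0,0,0,-1],[0,0,0,0,0,0,-1],[0,0,0,0,0,0,-1],[0,0,0,0,0,0,-1]]

```text
time: 23.93
tool_pos: [0.5056, -0.1713, 0.1032]
tool_rot: [0.001, 0.999, -0.036, 0.004]
contact_force: [0.3, 0.6, 15.9]
gripper_width: -0.002
```

Call:
carry_out:
  moves:
    - [[0,0,0,0,0,-0.1,-1],[0,0,0,0,0,-0.2,-1],[0,0,0,0,0,-0.4,-1],[0,0,0,0,0,-0.5,-1],[0,0,0,0,0,-0.5,-1],[0,0,0,0,0,-0.5,-1],[0,0,0,0,0,-0.5,-1],[0,0,0,0,0,0,-1]]

```text
time: 24.6
tool_pos: [0.5041, -0.1706, 0.2106]
tool_rot: [0.001, 0.999, -0.036, 0.003]
contact_force: [1.0, 0.2, 1.9]
gripper_width: 0.001
```

Call:
carry_out:
  moves:
    - [[0,0,0,0,-0.8,0,-1],[0,0,0,0,-0.8,0,-1],[0,0,0,0,-0.8,0,-1],[0,0,0,0,-0.8,0,-1],[0,0,0,0,0,0,-1],[0,0,0,0,0,0,-1],[0,0,0,0,0,0,-1]]

```text
time: 25.18
tool_pos: [0.511, -0.0423, 0.2051]
tool_rot: [0.0, 0.999, -0.036, -0.001]
contact_force: [-0.3, -0.7, -0.5]
gripper_width: -0.002
```

```bash
python3 -W ignore chk.py 11; python3 -c "
from h import *
a=[cv2.resize(pickle.load(open(n+'11.pkl','rb'))['frame'][:,:,::-1],(400,300)) for n in('side','top')]
cv2.imwrite('pics/full11.png',np.vstack([np.hstack(a),cv2.resize(cv2.imread('pics/c11.png'),(800,300))]))"
```

```text
t 25.18 pos mm [511.  -42.3 205.1] toolx yaw -4.1 F [-0.3 -0.7 -0.5] w -0.002
turn shares [0.001 0.022 0.001] shift shares now [0.092 3.316 1.127] | after turn [0.09  3.316 1.127]Traceback (most recent call last):
  File "chk.py", line 17, in <module>
    fl=near&(abs(u)<12)&(z<np.percentile(z[near],99)-6)&(v>-8)
                           ~~~~~~~~~~~~~^^^^^^^^^^^^
    return _quantile_unchecked(
        a, q, axis, out, overwrite_input, method, keepdims, weights)
    return _ureduce(a,
                    func=_quantile_ureduce_func,
    ...<5 lines>...
                    overwrite_input=overwrite_input,
                    method=method)
    r = func(a, **kwargs)
    result = _quantile(arr,
                       quantiles=q,
    ...<2 lines>...
                       out=out,
                       weights=wgt)
    slices_having_nans = np.isnan(arr[-1, ...])
                                  ~~~^^^^^^^^^
IndexError: index -1 is out of bounds for axis 0 with size 0
```

View pics/full11.png

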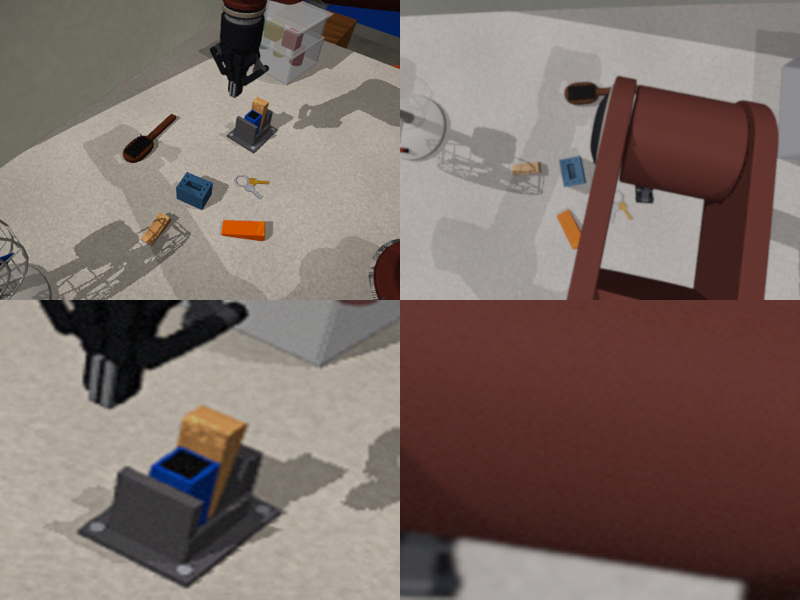

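The wedge stands upright in the gap, flat face against the post. The holder (195,188), brush and keys look unmoved. I'll do one last measurement and hand in.

```bash
sed -i 's/for n in("top","side"):/for n in ("side",):/' chk_off.py; python3 -W ignore chk_off.py 11; python3 - <<'E'
from h import *
a,b=[pickle.load(open(n,"rb")) for n in("side0.pkl","side11.pkl")]
for nm,(r0,r1,c0,c1) in dict(brush=(155,230,170,250),keys=(240,280,325,380)).items():
    A,B=[cv2.cvtColor(x["frame"][r0:r1,c0:c1],6+1).astype(np.float32) for x in(a,b)]
    print(nm,cv2.phaseCorrelate(A,B))
P=cloud(b)[220:300,235:305].reshape(-1,3);q=P[(P[:,2]>.038)&(P[:,2]<.05)]
print("holder",cv2.minAreaRect((q[:,:2]*1000).astype(np.float32)))
from plant import ticket
ticket.job_done()
E
```

```text
side top z 103.78408232186165 u [-15.31276898  18.51817612] v [-23.2372858    0.59104279] 157
  flat slope 0.008 v at 78: -1.03 at 110 -0.78
brush ((0.023952417595658915, 0.4727032521547869), 0.9270578387578329)
keys ((0.23515282813144012, 0.024203434344236996), 0.7888217826684316)
holder ((507.36138916015625, 100.87248992919922), (66.9131088256836, 52.260135650634766), 9.206307411193848)
the job is handed in; nothing more can be done
```

The wedge is standing in the gap, flat face to the post, and it locks the post. I took the larger pale wedge from the holder and let go of it while it was still loose. I then pressed it down with closed fingers in small steps, and handed the job in at about 25 s.

- **Locking:** The last clean push reached 16.8 N with almost no sideways force. The wedge did not sink between 13 N and 16.8 N, nor during a further 0.3 s hold. The highest push I read at any point was 16.9 N. Earlier in that same push, the fingertips dropped about 0.2 mm between 9 and 11 N; I could not tell whether that was wedge movement or fingers tilting.
- **Wedge position:** It sank about 1.6 mm in total, to a top height of about 103 mm. The side camera shows it upright and about flush with the post. The top camera's view was blocked by the arm at the end, so only the side camera checked this.
- **First push:** My first 15 N push built up sideways forces of up to about 4 N, and the second up to about 5 N. I relieved them partway through the second push. I then lifted off and pushed a third time, which is the clean result above.
- **Other items:** The holder measured within about 1 mm and 1 degree of where it started. The brush and keys shifted by less than half a pixel in the side view.

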